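Hold down the recessed reset button in the control drawer

TASK

The dust extractor's bench control box has to be reset: pull its drawer right out to the stop by the bar handle, then take the reset pin from its wooden block and push it, upright, down the red-ringed hole in the drawer's panel so that it holds the hidden button fully down. Finish while still gripping the pin and holding the button down, with the drawer still right out. Do not press the button in the blue-ringed hole, and leave the cup, the glue bottle and the brass weight where they stand.

Things in the scene. Friction and masses are not known exactly. Their poses are not given: they have to be found in the camera images.
- control_box: grey metal control box fixed to the bench, 180 (x, deep) x 200 (y, wide) x 100 mm high, with one drawer; origin at the centre of its underside; its front (the drawer's aluminium face) looks along its own -x and the drawer slides out along -x, level. Nothing stands on its top
- control_box_drawer0 (a joint): travel of the drawer in m: 0 shut, 0.118 at the stop right out; it starts nearly shut and slides with light friction (about 1 N plus light damping) and stays where it is left
- control_box_drawer0_handle (a point): middle of the drawer's dark bar handle: a round bar of 11 mm diameter and 100 mm length, lying level along the box's y axis, 35 mm in front of the drawer's face (about 29 mm clear behind the bar) and 78 mm above the bench, 22 mm below the top of the box; its two posts stand 42 mm either side of the middle. Moves with the drawer
- reset_hole (a point): centre of the mouth of the red-ringed round hole, 14 mm across, in the upper face of the drawer's white level panel, 76 mm above the bench; moves with the drawer, 103 mm behind the handle and 35 mm to +y of the box's middle. The red reset button (20 mm across) lies square below, its top 22 mm under this point. Drawer out: the box's top (24 mm above the panel) begins 64 mm behind the hole
- reset_btn (a joint): travel of the red reset button in m: 0 up, 0.006 fully down, straight down; a spring pushes it up with 1.2 N at rest and 4 N fully down, where it meets a hard stop
- test_hole (a point): centre of the mouth of the blue-ringed hole, like the red one, 70 mm from it toward -y of the box; its button is not to be pressed
- test_btn (a joint): travel of the blue button in m: 0 up, 0.006 fully down
- pin_holder: light wooden block fixed to the bench, 60 x 60 x 53 mm high (66 x 66 at its dark foot), with an upright through hole of 8 mm diameter in the middle of its top; origin at the centre of its underside
- reset_pin: reset pin, 100 mm long, about 50 g, upright in the block: below, a 6 mm steel rod 47 mm long (all of it in the block); then a 16 mm collar, 3 mm high, resting on the block's top; above, an orange square handle 16 x 16 x 50 mm, flats square to the pin's x and y, its top 106 mm above the bench. Origin at the rod's lower tip (6 mm above the bench at the start), z up along the pin. Lifts straight out
- pin_grip (a point): middle of the pin's orange handle, on its axis, 75 mm above the tip
- pin_tip (a point): lower tip of the pin's steel rod
- cup: pale glazed cup with green leaves, 83 mm across and 92 mm high, empty, to be left alone; origin at the centre of its underside
- ca_bottle: small white glue bottle with a blue pointed cap, 32 x 40 x 109 mm, to be left alone; origin at the centre of its underside
- brass_weight: brass weight with a knob, 40 mm across and 56 mm high, to be left alone; origin at the centre of its underside

How it is judged:
By the outcome, as a careful person would: the job done as asked, in the order asked, and still so for the second after the job is handed in, while the arm keeps its last pose, push and grip.
It also fails if it takes over 43 s, if anything falls off the work surface, if the arm or the gripper's body presses on something with over 40 N, if the wrist force passes 120 N, or if a joint passes its speed limit or range.

ROBOT

A 7-joint arm with a two-finger parallel gripper is mounted at the origin on a cart in front of the work surface, level with it; the furniture and walls round the work are solid. World frame = base frame: x ahead of the robot, y to its left, z up, the work surface at z = 0. Lengths are in m, angles in rad, forces in N, time in s.
With the tool pointing down it reaches from about 0.4 to 0.9 m from the base axis. Payload 5.5 kg.
Tool frame: the origin (TCP) lies on the centre line of the jaws, within the pads' length; the fingertips stand 25 mm ahead of it and the grasp point (between the pads) lies 6 mm ahead of it (robot.finger_overhang is the z of the fingertips in the tool frame, in m); z points along the fingers, y is the direction in which the jaws open and shut (so a half turn about z gives the same grasp; the last joint's range is limited). The gripper opens to 92 mm and grips with 3 to 60 N. Pads are 19 mm wide; open, the fingers measure 130 mm over their backs; the gripper's body (75 mm by 190 mm) begins 47 mm behind the grasp point.
Start: joints at [1.53, 0.501, -0.427, 1.55, 0.221, 1.138, -0.21], TCP at [0.194, -0.62, 0.229] pointing down, gripper open.
Joint ranges: [-2.88, 2.88], [-0.31, 2.03], [-1.54, 1.56], [0.2, 2.42], [-1.41, 4.55], [0.19, 2.02], [-2.57, 2.57]. Speed limits (rad/s): [2.57, 2.57, 3.14, 3.14, 3.14, 3.14, 3.14].

INTERFACE

Orientations are given as [roll, pitch, yaw] about the fixed x, y, z axes, in that order (R = Rz(yaw) Ry(pitch) Rx(roll)).
In Python, from bench import robot, eyes, cut_out gives the robot as it stands. Calls block until the motion is done:
- robot.move_to(position, orientation): joint-space move of the TCP to a pose.
- robot.servo_line(position, vel=0.15, frame=None, f_stop=None): straight line of the TCP; frame=None keeps the orientation; vel is the mean speed in m/s. With f_stop (N) it stops when the force on the tool has changed by that much, and returns True; else False.
- robot.move_joints(angles): joint-space move.
- robot.move_gripper(opening, force=None): opening from 0.0 (shut) to 1.0 (fully open); force is the grip in N (None keeps the last); returns when the fingers have stopped.
- robot.pause(seconds).
- robot.inverse_kinematics(position, orientation): joint angles nearest the present ones, or None.
- robot.get_obs(): the state.
- eyes.get_image(name): name is "scene" or "side" or "wrist"; returns (picture, depth): 420x560x3 uint8, red, green, blue; 420x560 float32, m along the optical axis (not along the pixel's ray), 0 where there is no reading.
- eyes.calibration(name): a dict with "camera_matrix" (3x3 intrinsics, pixels), "cam_to_world" (4x4, takes a point from camera to world coordinates); the wrist camera has in their place "T_tool_cam" (4x4, takes a point from camera to tool coordinates, whose origin is the TCP and whose axes are the flange's). Camera axes: x right, y down, z forward; pixel columns grow to the right and rows downward; lengths in m; the calibration is good to about 2 mm. A picture is of the moment at which its call begins: read the wrist's pose just before it. calibration takes no time and is no camera call.
A pose or a line that the arm cannot do raises robot.PlanningError and nothing moves.
- robot.close_job(): hands the job in, once; it reports no verdict.
Trained networks look in the newest picture that a camera, given by its name, has taken for a name from the list of things; names that differ only in an ending like _2 or _b are one class to them, and where a whole thing is asked for, a point or a joint stands for the part that bears it (a point fixed in the world has none). Each returns a list of dicts, best first, with "score" (0 to 1); they miss things now and then, are a little off and sometimes report something else, mostly with a low value. They report only what shows in the picture. A call takes as long as a camera call.
- cut_out(camera, thing): "mask" (420x560 bool, what is visible of it) and "position" ([column, row] in pixels, amid what is visible of it).
The state is a dict: "time": time; "qpos": joint angles; "joint_vel": joint speeds; "joint_efforts": joint torques, N m; "tool_pos": TCP position; "orientation": TCP orientation; "force": force on the tool from outside, world axes, zero at the start; "wrist_torque": the same for the moment, N m; "grip_width": opening from 0.0 (shut) to 1.0 (fully open).
Only numpy, scipy, OpenCV 4.12 (cv2) and the standard library are available. Lean on these libraries where they do the work, as an engineer would, in place of code of your own. Each camera call takes 0.05 s, during which the arm holds its last target.

## Working session

There is one attempt and no reset: what is moved stays moved. The work goes in short steps, each a Python script; the robot and the scene stay as the last script left them, time stands still between calls to the robot, and variables do not carry over. Pictures are saved under pics/ and viewed, and the job is handed in when it is done.

```bash
mkdir -p pics; ls; python3 - <<'E'
from bench import robot, eyes, cut_out
import cv2, numpy as np
o=robot.get_obs(); print({k:np.round(v,3) for k,v in o.items()})
for c in ("scene","side"):
    p,d=eyes.get_image(c); cv2.imwrite(f"pics/{c}0.png",p[:,:,::-1]); np.savez(f"{c}0.npz",p=p,d=d)
    k=eyes.calibration(c); print(np.round(k["cam_to_world"],3).tolist())
E
```

```text
pics
{'time': np.float64(0.0), 'qpos': array([ 1.53 ,  0.502, -0.427,  1.551,  0.221,  1.138, -0.21 ]), 'joint_vel': array([ 0.001, -0.001,  0.001, -0.   ,  0.001,  0.   ,  0.001]), 'joint_efforts': array([ 1.0000e-03, -5.6660e+01, -5.8160e+00, -2.7911e+01, -6.9000e-02,
        3.1000e-02,  0.0000e+00]), 'tool_pos': array([ 0.194, -0.62 ,  0.228]), 'orientation': array([-3.14 , -0.   ,  0.304]), 'force': array([ 1.131,  0.756, -0.254]), 'wrist_torque': array([-0.021, -0.   ,  0.001]), 'grip_width': np.float64(1.0)}
[[-0.7, -0.487, 0.523, -0.072], [-0.714, 0.485, -0.504, 0.415], [-0.008, -0.726, -0.687, 0.889], [0.0, 0.0, 0.0, 1.0]]
[[0.997, 0.06, -0.058, 0.626], [0.082, -0.584, 0.808, -1.329], [0.015, -0.81, -0.586, 0.948], [0.0, 0.0, 0.0, 1.0]]
```

View pics/scene0.png

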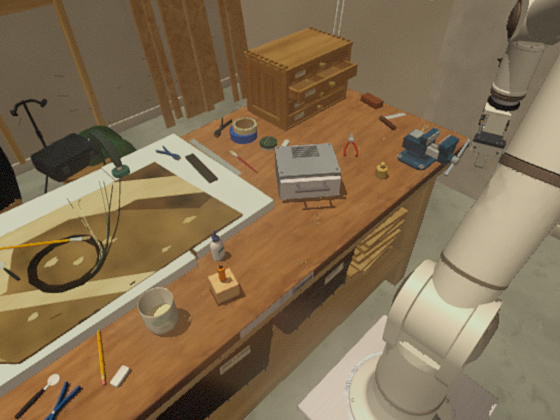

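View pics/side0.png

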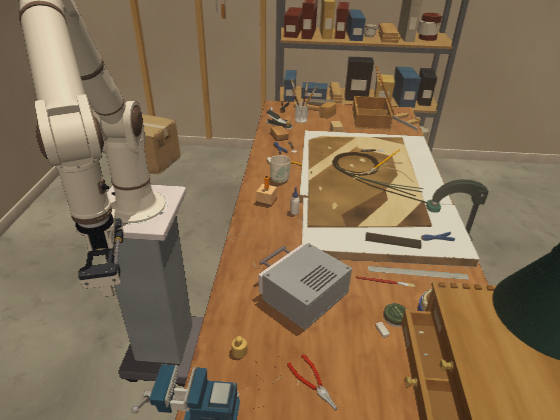

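The scene picture shows the box at about (307,172) with its handle at (318,203), the pin block at (224,286), the bottle at (217,246), the cup at (158,310) and the weight at (382,170). The side view shows the same objects. Next I'll measure them.

```bash
cat > h.py <<'E'
from bench import robot, eyes, cut_out
import cv2, numpy as np
def cloud(c,d,m,T=None):
    k=eyes.calibration(c);K=k["camera_matrix"]
    if T is None: T=k["cam_to_world"]
    v,u=np.nonzero(m&(d>0)); z=d[v,u]
    P=np.c_[(u-K[0,2])*z/K[0,0],(v-K[1,2])*z/K[1,1],z,np.ones_like(z)]
    return (P@np.asarray(T).T)[:,:3],np.c_[u,v]
E
python3 - <<'E'
from h import *
np.set_printoptions(precision=4,suppress=True)
for c in ("scene","side"):
    z=np.load(f"{c}0.npz");d=z["d"]
    for t in ("control_box","control_box_drawer0_handle","pin_holder","reset_pin","cup","ca_bottle","brass_weight"):
        r=cut_out(c,t)
        if not r: print(c,t,None);continue
        for q in r[:2]:
            P,_=cloud(c,d,q["mask"])
            print(c,t,round(q["score"],2),np.array(q["position"]),len(P),np.median(P,0),np.percentile(P,3,axis=0),np.percentile(P,97,axis=0))
        np.save(f"m_{c}_{t}.npy",r[0]["mask"])
    m=np.load(f"m_{c}_control_box.npy");P,_=cloud(c,d,m)
    for zt in [(.085,.11)]:
        T=P[(P[:,2]>zt[0])&(P[:,2]<zt[1])]
        print(c,"top z",np.median(T[:,2]),cv2.minAreaRect((T[:,:2]*1000).astype(np.float32)))
    m=np.load(f"m_{c}_pin_holder.npy");P,_=cloud(c,d,m)
    T=P[(P[:,2]>.046)&(P[:,2]<.06)]
    print(c,"holder top",len(T),np.median(T[:,2]),cv2.minAreaRect((T[:,:2]*1000).astype(np.float32)))
E
```

```text
scene control_box 0.91 [307.  171.8] 3228 [ 0.6148 -0.3714  0.0979] [ 0.5212 -0.4888  0.0219] [ 0.7371 -0.278   0.103 ]
scene control_box 0.57 [378.4 170.2] 165 [ 0.4804 -0.6088  0.0308] [ 0.4663 -0.6343  0.0006] [ 0.5011 -0.5996  0.0542]
scene control_box_drawer0_handle 0.66 [310.1 186.3] 1212 [ 0.5714 -0.3377  0.0701] [ 0.5159 -0.4131  0.0189] [ 0.6317 -0.2714  0.0888]
scene pin_holder 0.77 [225.3 288.4] 748 [0.4667 0.0977 0.0495] [0.4484 0.0603 0.0009] [0.5179 0.1224 0.0551]
scene reset_pin None
scene cup 0.67 [157.5 309.8] 1437 [0.534  0.2547 0.0539] [0.4823 0.2173 0.0184] [0.5623 0.2929 0.0908]
scene ca_bottle 0.84 [215.  246.7] 301 [0.5866 0.0279 0.0517] [0.5788 0.0085 0.0063] [0.6009 0.0414 0.0993]
scene brass_weight 0.61 [379.8 169.7] 176 [ 0.4812 -0.6094  0.0301] [ 0.4663 -0.6426  0.0001] [ 0.5056 -0.5997  0.055 ]
scene top z 0.09988124612110894 ((627.6729125976562, -387.6222229003906), (202.22915649414062, 225.992919921875), 50.91944885253906)
scene holder top 403 0.052880484653575865 ((483.7547607421875, 88.07855987548828), (60.04491424560547, 62.565982818603516), 73.97312
[... 369 characters left out ...]
]
side reset_pin 0.38 [266.  180.9] 93 [0.4837 0.0853 0.0715] [ 0.4585  0.0757 -0.0025] [0.4938 0.2754 0.1064]
side cup 0.93 [280.6 168.5] 470 [0.5234 0.2262 0.0613] [0.4866 0.2114 0.0109] [0.5604 0.2985 0.0891]
side ca_bottle 0.74 [292.  201.9] 177 [0.5975 0.01   0.0476] [0.5822 0.0003 0.0059] [0.6113 0.0228 0.0961]
side brass_weight 0.76 [238.3 342.8] 289 [ 0.4893 -0.6295  0.0332] [ 0.4698 -0.6402  0.002 ] [ 0.5055 -0.6108  0.0549]
side top z 0.0986033453846632 ((630.8983154296875, -392.1748352050781), (202.400390625, 217.422607421875), 51.74595642089844)
side holder top 136 0.05147117013636093 ((485.9579162597656, 86.52188110351562), (69.40420532226562, 59.40673828125), 70.11844635009766)
```

```bash
python3 - <<'E'
from h import *
from scipy.optimize import minimize
np.set_printoptions(precision=4,suppress=True)
for c in ("scene","side"):
    z=np.load(f"{c}0.npz");d=z["d"]
    P,_=cloud(c,d,np.ones(d.shape,bool))
    N=P[np.hypot(P[:,0]-.63,P[:,1]+.39)<.22]
    T=N[(N[:,2]>.093)&(N[:,2]<.106)]
    r=cv2.minAreaRect((T[:,:2]*1000).astype(np.float32)); print(c,r)
    for yaw in np.radians([-41,-40,-39,-38,-37]):
        a=np.array([np.cos(yaw),np.sin(yaw)]);b=np.array([-a[1],a[0]])
        s=T[:,:2]@a;t=T[:,:2]@b
        ps=np.percentile(s,[.7,99.3]);pt=np.percentile(t,[.7,99.3])
        print(np.degrees(yaw),ps[1]-ps[0],pt[1]-pt[0],a*ps.mean()+b*pt.mean())
    yaw=np.radians(-39);a=np.array([np.cos(yaw),np.sin(yaw)]);b=np.array([-a[1],a[0]])
    q=(N[:,:2]-[.63,-.39]); s=q@a;t=q@b
    H=(s<-.1)&(N[:,2]>.06)
    print("handle",H.sum(),np.median(N[H],0),"s",np.percentile(s[H],[5,25,50,75,95]),"t",t[H].min(),t[H].max(),"z",np.percentile(N[H,2],[5,50,95]))
    # line fit
    L=cv2.fitLine(N[H][:,:2].astype(np.float32),cv2.DIST_HUBER,0,.01,.01).ravel(); print("bar dir",np.degrees(np.arctan2(L[1],L[0])),L[2:])
    M=P[np.hypot(P[:,0]-.485,P[:,1]-.087)<.06]
    h=M[(M[:,2]>.062)&(M[:,2]<.115)]; print("pin handle",len(h),np.median(h,0),h.min(0),h.max(0), cv2.minAreaRect((h[:,:2]*1000).astype(np.float32)))
    h=M[(M[:,2]>.101)&(M[:,2]<.112)]; print("pin top",len(h),h.mean(0))
    h=M[(M[:,2]>.046)&(M[:,2]<.058)]; print("block top",len(h),cv2.minAreaRect((h[:,:2]*1000).astype(np.float32)))
p=np.load("scene0.npz")["p"]; q=np.load("side0.npz")["p"]
A=cv2.resize(p[240:320,180:270],(720,540)[::1] and (540,480),interpolation=2)[:,:,::-1]
cv2.imwrite("pics/z1.png",A)
cv2.imwrite("pics/z2.png",cv2.resize(p[135:220,260:360],(700,595),interpolation=2)[:,:,::-1])
E
```

```text
scene ((649.7060546875, -405.1822509765625), (201.72171020507812, 171.58505249023438), 51.476959228515625)
-41.0 0.1676254384070094 0.197850966300396 [ 0.6494 -0.4038]
-40.0 0.16658408906799893 0.19719677157774868 [ 0.6498 -0.404 ]
-39.0 0.16600021995996106 0.19722206273160178 [ 0.6501 -0.4039]
-38.0 0.16590897073982902 0.19694708887970358 [ 0.65   -0.4038]
-37.0 0.16634949449791392 0.19727528910808576 [ 0.6497 -0.4033]
handle 126 [ 0.5431 -0.3173  0.0814] s [-0.1166 -0.1147 -0.1126 -0.1104 -0.1051] t -0.05353855854931105 0.05435771227938635 z [0.0757 0.0814 0.0852]
bar dir 50.76364 [ 0.5366 -0.3267]
pin handle 105 [0.4786 0.0911 0.0921] [0.4749 0.0801 0.0621] [0.4924 0.0974 0.1091] ((482.78338623046875, 88.72988891601562), (16.816307067871094, 15.835705757141113), 66.66852569580078)
pin top 35 [0.4821 0.0888 0.106 ]
block top 411 ((483.7547607421875, 88.07855987548828), (60.04491424560547, 62.565982818603516), 73.97312927246094)
side ((650.6493530273438, -405.74871826171875), (202.9296417236328, 168.36070251464844), 51.35918426513672)
-41.0 0.1653650260351608 0.1988393681676817 [ 0.6513 -0.4073]
-40.0 0.16429073085127666 0.1983710281617336 [ 0.6511 -0.4071]
-39.0 0.16337860004011828 0.19770699287781732 [ 0.6511 -0.4071]
-38.0 0.16360883049127461 0.1977864813163081 [ 0.6509 -0.4073]
-37.0 0.16478161781344092 0.19878147297090165 [ 0.6507 -0.4074]
handle 114 [ 0.5447 -0.326   0.0807] s [-0.1124 -0.1094 -0.1064 -0.1047 -0.1026] t -0.05448358875675172 0.05118321907434337 z [0.0754 0.0807 0.0837]
bar dir 51.543293 [ 0.5502 -0.3194]
pin handle 58 [0.4862 0.0837 0.0877] [0.4778 0.0688 0.0622] [0.4935 0.0918 0.1105] ((486.2616882324219, 79.82117462158203), (15.162432670593262, 22.806732177734375), 5.52556848526001)
pin top 12 [0.4851 0.0849 0.1053]
block top 138 ((486.083740234375, 87.04559326171875), (70.04631042480469, 60.05174255371094), 72.50215911865234)
```

View pics/z1.png

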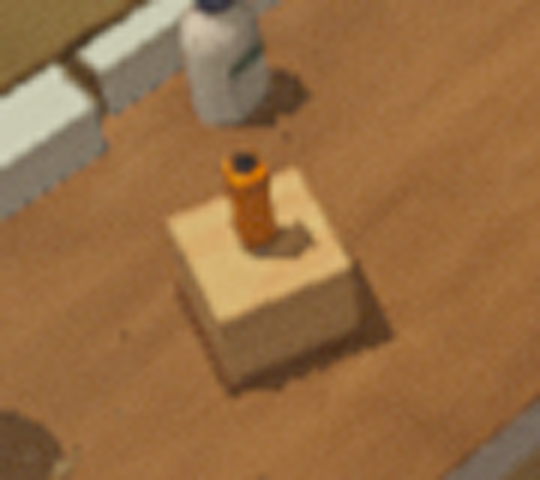

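View pics/z2.png

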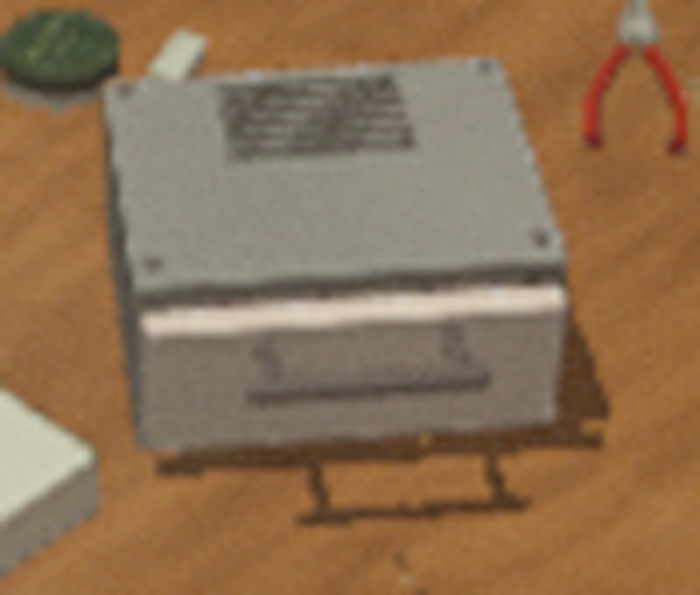

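The zoomed views show a drawer that is nearly shut, with the bar in front of its face. The pin stands in a block turned by roughly 73° (mod 90). The box yaw is about -38.7° and the bar is at about (0.544,-0.320). I'll hover over the handle and check with the wrist camera.

```bash
python3 - <<'E'
from h import *
np.set_printoptions(precision=4,suppress=True)
bx=np.radians(-38.7)
for yaw in (bx+np.pi/2,bx-np.pi/2):
    print(yaw,[robot.inverse_kinematics([.544,-.32,z],[np.pi,0,yaw]) for z in (.25,.084)])
yaw=bx+np.pi/2
a=np.array([np.cos(bx),np.sin(bx)])
e=np.array([.544,-.32])-.118*a; print(e,robot.inverse_kinematics([*e,.084],[np.pi,0,yaw]))
T=eyes.calibration("wrist")["T_tool_cam"];print(T,eyes.calibration("wrist")["camera_matrix"])
robot.move_gripper(.24)
robot.move_to([.544,-.32,.22],[np.pi,0,yaw])
o=robot.get_obs();print(o["time"],o["tool_pos"],o["orientation"],o["grip_width"],o["qpos"],o["force"])
p,d=eyes.get_image("wrist");cv2.imwrite("pics/w1.png",p[:,:,::-1]);np.savez("w1.npz",p=p,d=d,pos=o["tool_pos"],rpy=o["orientation"])
r=cut_out("wrist","control_box_drawer0_handle")
for q in r: print(q["score"],q["position"])
E
```

```text
0.895353906273091 [array([ 0.9984,  0.5071, -0.7129,  1.5715,  0.3486,  1.194 , -0.4572]), array([ 0.9172,  0.6788, -0.5962,  1.7018,  0.4645,  0.9061, -0.5439])]
-2.2462387473167023 [array([ 1.2939,  0.783 , -1.302 ,  1.5623,  0.7636,  1.3885,  2.3881]), array([-0.3072,  1.1292,  1.3485,  1.7453, -1.1579,  1.2969, -2.4867])]
[ 0.4519 -0.2462] [ 1.0092  0.5307 -0.6964  1.9934  0.4776  0.7843 -0.6422]
[[ 0.     -0.9683 -0.2497  0.0671]
 [ 1.     -0.      0.0002 -0.0001]
 [-0.0002 -0.2497  0.9683 -0.1552]
 [ 0.      0.      0.      1.    ]] [[306.1692   0.     281.7083]
 [  0.     306.1692 209.6069]
 [  0.       0.       1.    ]]
3.675 [ 0.5428 -0.3223  0.2198] [-3.1415  0.0013  0.8919] 0.2375275763738611 [ 0.9895  0.5332 -0.6948  1.603   0.3676  1.1402 -0.4714] [0.7072 0.5183 0.0357]
0.85 [321.0, 168.1]
```

View pics/w1.png

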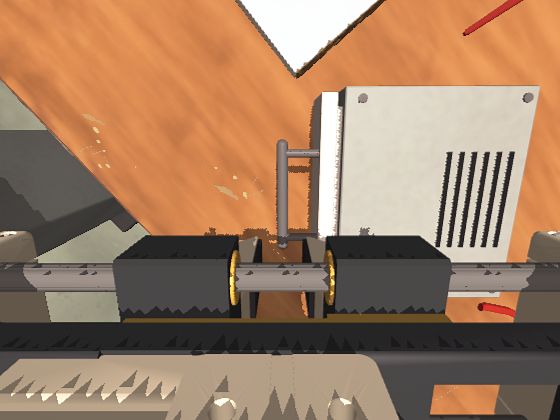

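```bash
cat >> h.py <<'E'
from scipy.spatial.transform import Rotation as R
def wristT(pos,rpy):
    T=np.eye(4);T[:3,:3]=R.from_euler("xyz",rpy).as_matrix();T[:3,3]=pos
    return T@eyes.calibration("wrist")["T_tool_cam"]
E
python3 - <<'E'
from h import *
np.set_printoptions(precision=4,suppress=True)
z=np.load("w1.npz");d=z["d"];P,uv=cloud("wrist",d,np.ones(d.shape,bool),wristT(z["pos"],z["rpy"]))
bx=np.radians(-38.7);a=np.array([np.cos(bx),np.sin(bx)]);b=np.array([-a[1],a[0]])
q=P[:,:2]-[.544,-.32];s=q@a;t=q@b
H=(abs(s)<.02)&(abs(t)<.07)&(P[:,2]>.06)&(P[:,2]<.1)
print(H.sum(),np.percentile(P[H,2],[2,50,98]),np.percentile(s[H],[2,50,98]),np.percentile(t[H],[1,99]))
L=cv2.fitLine(P[H&(abs(t)<.035)][:,:2].astype(np.float32),cv2.DIST_L2,0,.01,.01).ravel();print(np.degrees(np.arctan2(L[1],L[0])),L[2:])
F=(abs(t)<.09)&(P[:,2]>.08)&(s>.02);
print("top",np.percentile(P[F,2],[5,50,95]),"edge s",np.percentile(s[F],[1,5]))
E
```

```text
1418 [0.078  0.0818 0.0838] [-0.0043  0.0019  0.0181] [-0.0504  0.055 ]
51.099976 [ 0.5451 -0.32  ]
top [0.0976 0.1009 0.3255] edge s [0.0209 0.024 ]
```

The wrist view shows the bar along column 282, which is the middle of the jaws, with the box to the right. The depth fit agrees to about 1 mm. Now I'll grip it and pull.

```bash
python3 - <<'E'
from h import *
np.set_printoptions(precision=4,suppress=True)
bx=np.radians(-38.8);a=np.array([np.cos(bx),np.sin(bx)])
def st(n):
    o=robot.get_obs();print(n,round(float(o["time"]),2),o["tool_pos"],o["orientation"],o["grip_width"],o["force"]);return o
B=np.array([.5446,-.3202])
ori=[np.pi,0,bx+np.pi/2]
robot.servo_line([*B,.13],frame=ori); st("a")
print(robot.servo_line([*B,.082],vel=.1,f_stop=8)); o=st("b")
if abs(o["tool_pos"][2]-.082)<.006:
    robot.move_gripper(0,force=30); o=st("grip")
    s=o["tool_pos"]
    e=s[:2]-a*.128
    print(robot.servo_line([*e,s[2]],vel=.08,f_stop=15)); o2=st("pulled")
    print("travel",(s-o2["tool_pos"])[:2]@a)
    p,d=eyes.get_image("side");cv2.imwrite("pics/s1.png",p[:,:,::-1])
E
```

```text
a 4.53 [ 0.5453 -0.3204  0.1307] [ 3.1405 -0.0005  0.8936] 0.23925269200587623 [ 1.1047 -0.1773  0.0363]
False
b 5.16 [ 0.5447 -0.32    0.0817] [-3.1411 -0.0003  0.8938] 0.23837681416851544 [ 1.088  -0.4425 -0.5043]
grip 5.58 [ 0.5451 -0.3204  0.0826] [ 3.1404 -0.0002  0.8936] 0.07738639708764042 [ 0.6012 -0.0748  1.929 ]
True
pulled 6.91 [ 0.4565 -0.249   0.0855] [ 3.1307 -0.0004  0.8941] 0.010054085388861364 [-1.6747 -0.9395 12.0561]
travel 0.1137593049384532
```

View pics/s1.png

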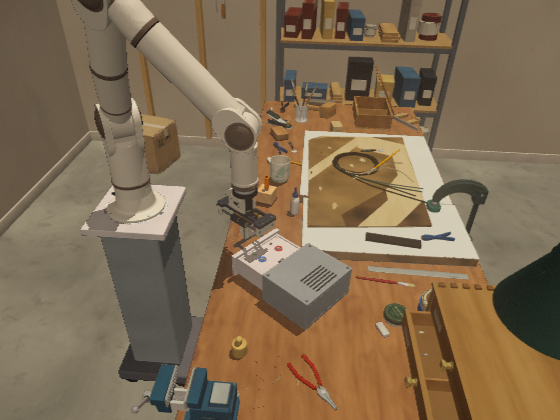

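The side view shows the drawer well out, with the panel and red/blue rings at about (270,252). But the grip width fell to 0.01, so the bar may have been squeezed out of the pads. I'll look closer.

```bash
python3 - <<'E'
from h import *
np.set_printoptions(precision=4,suppress=True)
o=robot.get_obs();print(o["tool_pos"],o["grip_width"],o["force"])
p,d=eyes.get_image("wrist");cv2.imwrite("pics/w2.png",p[:,:,::-1])
p,d=eyes.get_image("side");np.savez("s2.npz",p=p,d=d)
cv2.imwrite("pics/s2.png",cv2.resize(p[180:310,200:370],(785,600),interpolation=2)[:,:,::-1])
E
```

```text
[ 0.4567 -0.2491  0.0856] 0.0025758562352526616 [-1.0623 -0.7114 14.0726]
```

View pics/w2.png

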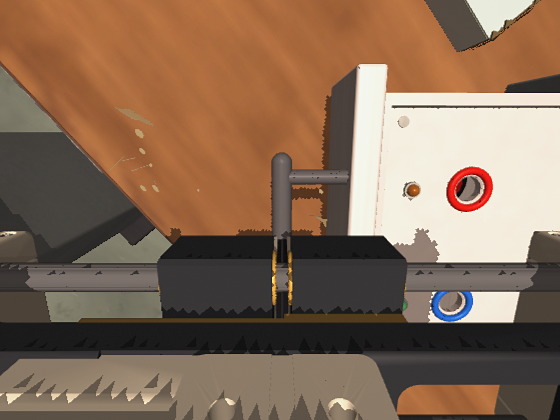

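View pics/s2.png

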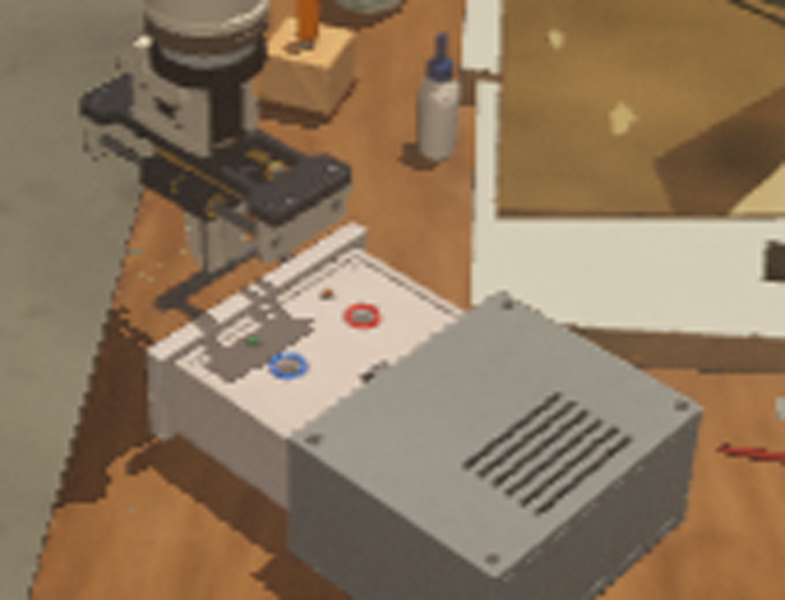

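The drawer is nearly out and the bar is still between the fingers, but the pads aren't holding it well. I'll ease the jaws and hook the bar with the rear finger to seat the drawer against its stop.

```bash
python3 - <<'E'
from h import *
np.set_printoptions(precision=4,suppress=True)
bx=np.radians(-38.8);a=np.array([np.cos(bx),np.sin(bx)])
def st(n):
    o=robot.get_obs();print(n,round(float(o["time"]),2),o["tool_pos"],o["orientation"],o["grip_width"],o["force"],"F.a",o["force"][:2]@a);return o
robot.move_gripper(.22); o=st("open")
s=o["tool_pos"]; e=s[:2]-a*.025
print(robot.servo_line([*e,.082],vel=.04,f_stop=12)); o2=st("pulled")
print("travel",(s-o2["tool_pos"])[:2]@a)
p,d=eyes.get_image("wrist");cv2.imwrite("pics/w3.png",p[:,:,::-1]);np.savez("w3.npz",p=p,d=d,pos=o2["tool_pos"],rpy=o2["orientation"])
E
```

```text
open 7.62 [ 0.456  -0.2483  0.0838] [ 3.1336 -0.0014  0.8941] 0.2205727279550258 [ 0.2804 -0.8022 -0.2111] F.a 0.7211947549935877
True
pulled 8.05 [ 0.4499 -0.2429  0.0848] [ 3.123  -0.0031  0.8942] 0.21615728811382168 [-0.4064  0.5363  5.5668] F.a -0.6527563930709512
travel 0.00814940498616662
```

View pics/w3.png

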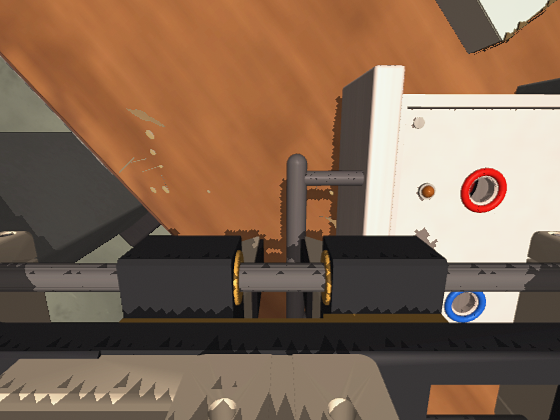

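The bar sits against the rear finger at column 297, and the drawer seems to be on its stop. I'll check by measurement after lifting clear.

```bash
python3 - <<'E'
from h import *
np.set_printoptions(precision=4,suppress=True)
bx=np.radians(-38.8);a=np.array([np.cos(bx),np.sin(bx)]);b=np.array([-a[1],a[0]])
def st(n):
    o=robot.get_obs();print(n,round(float(o["time"]),2),o["tool_pos"],o["orientation"],o["grip_width"],o["force"],"F.a",o["force"][:2]@a);return o
o=st("now")
ori=[np.pi,0,bx+np.pi/2]
# centre jaws on bar then rise
c=o["tool_pos"][:2]+a*.006
robot.servo_line([*c,.084],vel=.06,frame=ori); st("centred")
robot.servo_line([*c,.24],vel=.25); 
robot.servo_line([*(c+a*.06+b*.0),.25],vel=.25);robot.pause(.2)
o=st("up")
for c in("wrist","side","scene"):
    p,d=eyes.get_image(c);cv2.imwrite(f"pics/{c}4.png",p[:,:,::-1]);np.savez(f"{c}4.npz",p=p,d=d,pos=o["tool_pos"],rpy=o["orientation"])
    for t in("reset_hole","test_hole","control_box_drawer0_handle","reset_btn"):
        r=cut_out(c,t)
        for q in r[:2]:
            T=wristT(o["tool_pos"],o["orientation"]) if c=="wrist" else None
            P,_=cloud(c,d,q["mask"],T); print(c,t,round(q["score"],2),q["position"],len(P),np.median(P,0))
E
```

```text
now 8.1 [ 0.4499 -0.2429  0.0848] [ 3.1233 -0.0032  0.894 ] 0.21804783441138595 [-0.3456  0.1163  6.6982] F.a -0.34220163387794045
centred 8.35 [ 0.4547 -0.2466  0.0839] [ 3.1413 -0.0003  0.8933] 0.22145123017018437 [-0.0683  0.555  -0.1817] F.a -0.4009961420192558
up 9.72 [ 0.5003 -0.2832  0.2489] [-3.1392  0.0005  0.8946] 0.21811509939313173 [ 0.3529  0.4157 -0.0434] F.a 0.014583990944337237
wrist reset_hole 0.57 [314.0, 176.3] 18356 [ 0.5428 -0.2935  0.0758]
wrist test_hole 0.74 [314.7, 176.2] 17895 [ 0.5431 -0.2938  0.0758]
wrist control_box_drawer0_handle 0.8 [316.1, 173.0] 18348 [ 0.543  -0.2937  0.0758]
wrist control_box_drawer0_handle 0.62 [322.6, 163.3] 94 [ 0.5593 -0.2878  0.0532]
wrist reset_btn 0.41 [323.0, 161.6] 92 [ 0.5595 -0.2881  0.0532]
side reset_hole 0.74 [261.1, 254.4] 2205 [ 0.5087 -0.3199  0.075 ]
side test_hole 0.69 [256.9, 253.5] 2167 [ 0.508  -0.3204  0.075 ]
side control_box_drawer0_handle 0.9 [259.4, 255.5] 2009 [ 0.5092 -0.3229  0.075 ]
scene reset_hole 0.66 [155.4, 310.8] 1361 [0.5356 0.2542 0.0542]
scene reset_hole 0.6 [314.0, 200.8] 2688 [ 0.5195 -0.2964  0.0761]
scene test_hole 0.57 [315.5, 200.8] 2748 [ 0.5195 -0.2951  0.0759]
scene control_box_drawer0_handle 0.87 [310.9, 201.3] 2710 [ 0.5194 -0.2968  0.076 ]
```

View pics/wrist4.png

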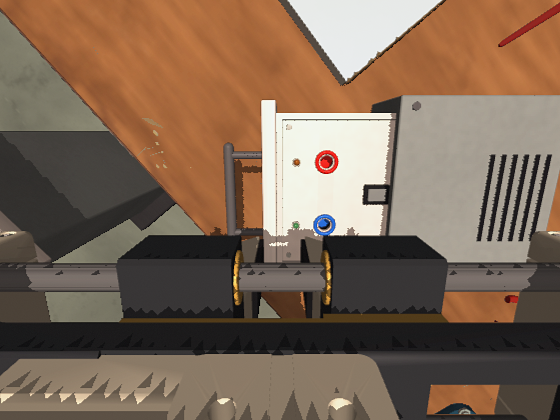

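The wrist view shows the red ring at (326,162), the blue ring at (324,225), the bar at column 229 and the box top's edge at column ~397. I'll deproject the ring centres.

```bash
cat >> h.py <<'E'
def ontoplane(c,uv,z,T=None):
    k=eyes.calibration(c);K=k["camera_matrix"]
    if T is None:T=k["cam_to_world"]
    T=np.asarray(T);r=T[:3,:3]@[(uv[0]-K[0,2])/K[0,0],(uv[1]-K[1,2])/K[1,1],1.]
    return T[:3,3]+r*(z-T[2,3])/r[2]
def rings(c,p,d,T=None,z=.076,centre=(.535,-.29),rad=.12):
    k=cv2.cvtColor(p,cv2.COLOR_RGB2HSV);out={}
    ok=np.zeros(d.shape,bool);P,uv=cloud(c,d,np.ones(d.shape,bool),T)
    g=(np.hypot(P[:,0]-centre[0],P[:,1]-centre[1])<rad)&(P[:,2]>.068)&(P[:,2]<.09);ok[uv[g,1],uv[g,0]]=1
    for n,m in(("red",((k[...,0]<6)|(k[...,0]>172))&(k[...,1]>140)&(k[...,2]>80)),("blue",(k[...,0]>100)&(k[...,0]<125)&(k[...,1]>130))):
        m=(m&ok).astype(np.uint8);nn,l,s,ce=cv2.connectedComponentsWithStats(m)
        if nn<2:continue
        i=1+np.argmax(s[1:,4]);v,u=np.nonzero(l==i)
        h=cv2.convexHull(np.c_[u,v].astype(np.int32));M=cv2.moments(h);cc=(M["m10"]/M["m00"],M["m01"]/M["m00"])
        out[n]=(np.array(cc),s[i,4],ontoplane(c,cc,z,T))
    return out
E
python3 - <<'E'
from h import *
np.set_printoptions(precision=4,suppress=True)
bx=np.radians(-38.8);a=np.array([np.cos(bx),np.sin(bx)]);b=np.array([-a[1],a[0]])
for c in("wrist","side","scene"):
    z=np.load(c+"4.npz");d=z["d"];T=wristT(z["pos"],z["rpy"]) if c=="wrist" else None
    r=rings(c,z["p"],d,T)
    for n in r:print(c,n,*r[n])
    if len(r)==2:
        v=(r["red"][2]-r["blue"][2])[:2];print("sep",np.hypot(*v),"ang",np.degrees(np.arctan2(v[1],v[0])))
    P,_=cloud(c,d,np.ones(d.shape,bool),T)
    q=P[:,:2]-(r["red"][2][:2] if "red" in r else [.555,-.285]);s=q@a;t=q@b
    H=(s<-.085)&(s>-.12)&(t<.02)&(t>-.07)&(P[:,2]>.065)&(P[:,2]<.09);print("bar s rel red",H.sum(),np.percentile(s[H],[10,50,90]))
    E=(s>.03)&(s<.2)&(t<.04)&(t>-.1)&(P[:,2]>.095)&(P[:,2]<.105);print("top edge",np.percentile(s[E],[.3,1]),s[E].max())
E
```

```text
wrist red [326.1355 161.6147] 216 [ 0.5589 -0.2851  0.076 ]
wrist blue [324.0206 224.5494] 170 [ 0.5152 -0.3398  0.076 ]
sep 0.06998907149796202 ang 51.40011736149429
bar s rel red 949 [-0.1071 -0.102  -0.0973]
top edge [0.0644 0.0649] 0.1999993970691122
side red [277.9535 247.9612] 15 [ 0.56   -0.2862  0.076 ]
side blue [262.6667 260.6667] 4 [ 0.5194 -0.3493  0.076 ]
sep 0.07504399019305331 ang 57.217630134049145
bar s rel red 90 [-0.1053 -0.1016 -0.0982]
top edge [0.0641 0.0653] 0.19999326423119937
scene red [299.3333 193.3333] 4 [ 0.5606 -0.2797  0.076 ]
bar s rel red 115 [-0.1076 -0.1043 -0.0979]
top edge [0.0633 0.0642] 0.19952705237546758
```

The hole's edge is 64.3 mm from the box top, against 64 mm given, and the ring separation is 70.0 mm. So the drawer is right out and the red hole is at (0.559,-0.285). Next is the pin.

```bash
python3 - <<'E'
from h import *
np.set_printoptions(precision=4,suppress=True)
pin=np.array([.4835,.0872]);hole=[.5592,-.2854]
for yaw in (np.radians(73),np.radians(-17)):
    print(yaw,[robot.inverse_kinematics(x,[np.pi,0,yaw]) for x in ([*pin,.085],[*pin,.24],[*hole,.18],[*hole,.12])])
yaw=np.radians(73)
x=np.array([np.cos(yaw),np.sin(yaw)])
robot.move_to([*(pin-.06*x),.25],[np.pi,0,yaw]);robot.move_gripper(.5);robot.pause(.1)
o=robot.get_obs();print(o["time"],o["tool_pos"],o["orientation"],o["qpos"])
p,d=eyes.get_image("wrist");cv2.imwrite("pics/w5.png",p[:,:,::-1]);T=wristT(o["tool_pos"],o["orientation"])
np.savez("w5.npz",p=p,d=d,pos=o["tool_pos"],rpy=o["orientation"])
for t in("reset_pin","pin_holder"):
    for q in cut_out("wrist",t)[:1]:
        P,_=cloud("wrist",d,q["mask"],T);print(t,q["score"],q["position"],len(P))
        P0=P
        for lo,hi in((.1,.112),(.06,.112),(.048,.057)):
            h=P0[(P0[:,2]>lo)&(P0[:,2]<hi)]
            if len(h)>10: print(lo,hi,len(h),np.median(h,0),cv2.minAreaRect((h[:,:2]*1000).astype(np.float32)))
E
```

```text
1.2740903539558606 [array([ 0.4671,  0.5521, -0.8625,  2.0447,  0.5846,  0.8064, -1.0416]), array([ 0.6669,  0.3328, -1.0666,  1.9135,  0.3293,  1.0857, -0.8302]), array([ 0.9804,  0.5985, -0.7769,  1.6467,  0.4619,  1.0891, -0.2251]), array([ 0.9536,  0.6664, -0.7382,  1.6895,  0.5201,  0.9919, -0.2675])]
-0.29670597283903605 [array([ 0.2495,  0.4606, -0.5798,  2.051 ,  0.3728,  0.7324, -2.4315]), array([ 0.4434,  0.2477, -0.7749,  1.9188,  0.1988,  1.0527, -2.2829]), array([ 0.7701,  0.5178, -0.4642,  1.6541,  0.2612,  1.0316, -1.6441]), array([ 0.7483,  0.586 , -0.4355,  1.6968,  0.2966,  0.9246, -1.6711])]
12.4083 [0.4659 0.0298 0.25  ] [3.1416 0.     1.2741] [ 0.8014  0.2392 -1.0401  1.9551  0.2344  1.0754 -0.6357]
reset_pin 0.68 [284.1, 134.9] 276
0.1 0.112 270 [0.4853 0.0886 0.1059] ((485.3288879394531, 88.26805114746094), (15.992859840393066, 15.440267562866211), 72.88350677490234)
0.06 0.112 276 [0.4852 0.0886 0.1058] ((485.3163757324219, 88.25558471679688), (16.07631492614746, 15.443765640258789), 73.04976654052734)
pin_holder 0.79 [283.2, 124.8] 2626
0.06 0.112 12 [0.4806 0.0813 0.0996] ((482.50445556640625, 80.7284164428711), (0.8965584635734558, 14.715912818908691), 69.1060791015625)
0.048 0.057 2613 [0.4855 0.09   0.0523] ((485.0513000488281, 88.4007339477539), (59.99787139892578, 59.64154052734375), 74.00050354003906)
```

View pics/w5.png

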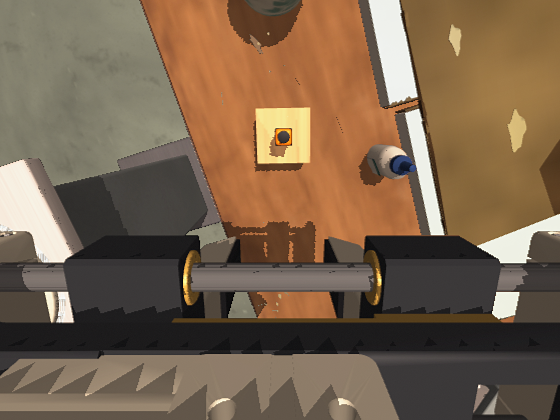

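The wrist view shows the pin top at (284,136) on the block and the bottle at (390,162), clear of the jaws. The pin fits to (0.4852,0.0883), yaw 73°, and the block agrees.

```bash
python3 - <<'E'
from h import *
np.set_printoptions(precision=4,suppress=True)
def st(n):
    o=robot.get_obs();print(n,round(float(o["time"]),2),o["tool_pos"],o["orientation"],o["grip_width"],o["force"]);return o
pin=[.4852,.0883];ori=[np.pi,0,np.radians(73)]
robot.servo_line([*pin,.14],vel=.15,frame=ori);st("over")
hit=robot.servo_line([*pin,.086],vel=.1,f_stop=8);o=st("down")
if not hit:
    robot.move_gripper(0,force=45);o=st("grip")
    hit=robot.servo_line([*o["tool_pos"][:2],.125],vel=.06,f_stop=15);print(hit);st("lift1")
    if not hit:
        robot.servo_line([*o["tool_pos"][:2],.20],vel=.15);st("lift")
        for c in("side","wrist"):
            p,d=eyes.get_image(c);cv2.imwrite(f"pics/{c}6.png",(p if c=="wrist" else cv2.resize(p[110:280,180:380],(700,595)))[:,:,::-1])
E
```

```text
over 13.55 [0.4856 0.0882 0.1405] [ 3.1408 -0.0001  1.2739] 0.5018593687015973 [ 0.1045 -0.5569 -0.0219]
down 14.24 [0.4854 0.0885 0.0862] [ 3.1415 -0.0003  1.2743] 0.5021449261890066 [-0.8735  0.0448 -0.8309]
grip 14.83 [0.4854 0.0883 0.0862] [3.1411 0.     1.274 ] 0.16731169837404647 [-0.2573 -0.7121  2.2195]
False
lift1 15.63 [0.4853 0.088  0.1249] [-3.1416  0.0003  1.2738] 0.16965791038251524 [0.5615 0.213  0.5857]
lift 16.28 [0.485  0.0878 0.1994] [-3.1411  0.0007  1.2737] 0.1656327608857206 [ 0.0764  0.1621 -0.1843]
```

View pics/side6.png

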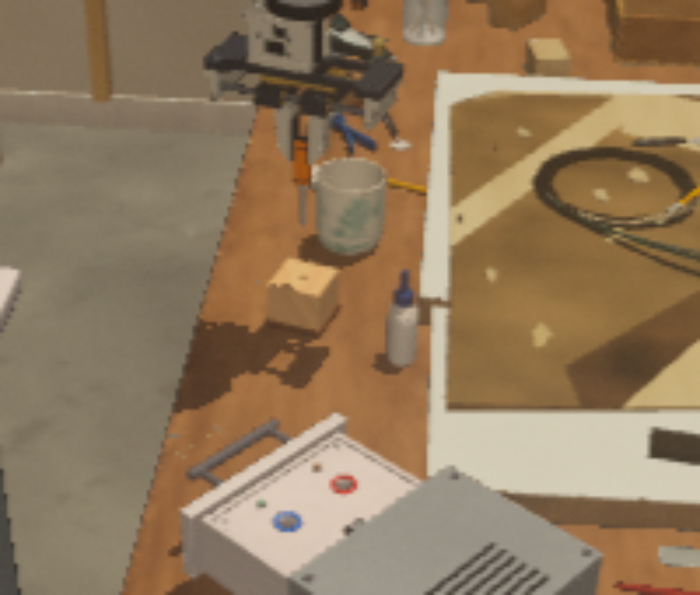

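View pics/wrist6.png

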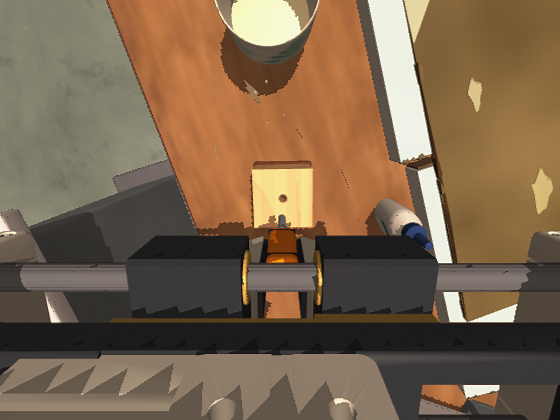

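The pin is out and hangs straight between the pads, and the block is empty in both pictures. Next I'll hover over the hole and check the rod tip.

```bash
python3 - <<'E'
from h import *
np.set_printoptions(precision=4,suppress=True)
def st(n):
    o=robot.get_obs();print(n,round(float(o["time"]),2),o["tool_pos"],o["orientation"],o["grip_width"],o["force"]);return o
hole=[.5592,-.2854];ori=[np.pi,0,np.radians(73)]
robot.servo_line([*hole,.20],vel=.2,frame=ori);st("mid")
robot.servo_line([*hole,.168],vel=.08);robot.pause(.2);o=st("hover")
for c in("side","scene","wrist"):
    p,d=eyes.get_image(c);np.savez(f"{c}7.npz",p=p,d=d,pos=o["tool_pos"],rpy=o["orientation"])
    crop={"side":p[190:310,200:360],"scene":p[110:260,220:420],"wrist":p}[c]
    cv2.imwrite(f"pics/{c}7.png",cv2.resize(crop,(800,600),interpolation=2)[:,:,::-1])
    T=wristT(o["tool_pos"],o["orientation"]) if c=="wrist" else None
    P,_=cloud(c,d,np.ones(d.shape,bool),T)
    g=np.hypot(P[:,0]-hole[0],P[:,1]-hole[1])<.03
    for lo,hi in((.082,.1),(.1,.12),(.12,.134),(.138,.148)):
        h=P[g&(P[:,2]>lo)&(P[:,2]<hi)]
        if len(h):print(c,lo,hi,len(h),h.mean(0))
    r=rings(c,p,d,T)
    for n in r:print(c,n,*r[n])
E
```

```text
mid 18.44 [ 0.5594 -0.2841  0.2002] [-3.1415 -0.0003  1.2758] 0.17249535754716286 [ 0.7229  0.15   -0.9377]
hover 19.19 [ 0.5596 -0.2855  0.1685] [3.1407 0.0001 1.2741] 0.169144439051645 [ 0.0673 -1.0793 -1.3324]
side 0.082 0.1 5 [ 0.5586 -0.2864  0.0926]
side 0.1 0.12 9 [ 0.5589 -0.2862  0.1074]
side 0.12 0.134 5 [ 0.5607 -0.2888  0.1258]
side 0.138 0.148 13 [ 0.5605 -0.2909  0.1439]Traceback (most recent call last):
  File "<stdin>", line 18, in <module>
  File "h.py", line 26, in rings
    h=cv2.convexHull(np.c_[u,v].astype(np.int32));M=cv2.moments(h);cc=(M["m10"]/M["m00"],M["m01"]/M["m00"])
                                                                       ~~~~~~~~^~~~~~~~~
ZeroDivisionError: float division by zero
```

View pics/side7.png

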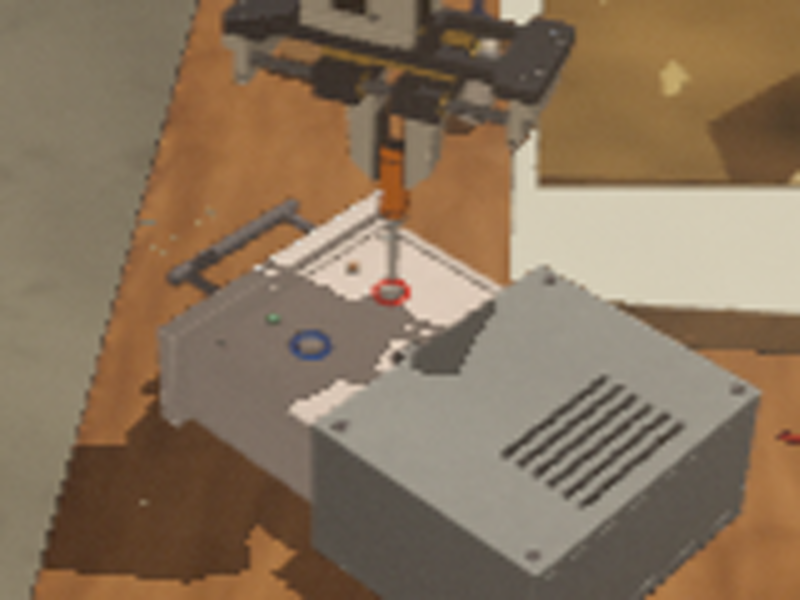

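The side view shows the rod tip at (392,280), right above the red ring at (391,292). I'll take the scene view too, since it looks along the other direction.

```bash
python3 - <<'E'
from h import *
np.set_printoptions(precision=4,suppress=True)
o=robot.get_obs();hole=[.5592,-.2854]
print(o["time"],o["tool_pos"],o["orientation"])
A=[]
for c in("scene","wrist"):
    p,d=eyes.get_image(c)
    K=eyes.calibration(c)
    T=wristT(o["tool_pos"],o["orientation"]) if c=="wrist" else None
    P,_=cloud(c,d,np.ones(d.shape,bool),T)
    g=np.hypot(P[:,0]-hole[0],P[:,1]-hole[1])<.03
    for lo,hi in((.09,.1),(.1,.12),(.12,.134),(.138,.148)):
        h=P[g&(P[:,2]>lo)&(P[:,2]<hi)]
        if len(h):print(c,lo,hi,len(h),h.mean(0))
    crop={"scene":p[140:230,250:350],"wrist":p[120:320,180:380]}[c]
    A.append(cv2.resize(crop,(400,400),interpolation=2)[:,:,::-1])
cv2.imwrite("pics/c8.png",np.hstack(A))
E
```

```text
19.2417 [ 0.5595 -0.2855  0.1685] [3.1407 0.0002 1.2741]
scene 0.09 0.1 2 [ 0.5582 -0.2863  0.0931]
scene 0.1 0.12 11 [ 0.5567 -0.2839  0.1083]
scene 0.12 0.134 6 [ 0.5577 -0.2844  0.1242]
scene 0.138 0.148 15 [ 0.5544 -0.2825  0.1436]
wrist 0.09 0.1 25 [ 0.5603 -0.2832  0.0952]
wrist 0.1 0.12 59 [ 0.5604 -0.283   0.1097]
wrist 0.138 0.148 111 [ 0.5615 -0.2778  0.1446]
```

View pics/c8.png

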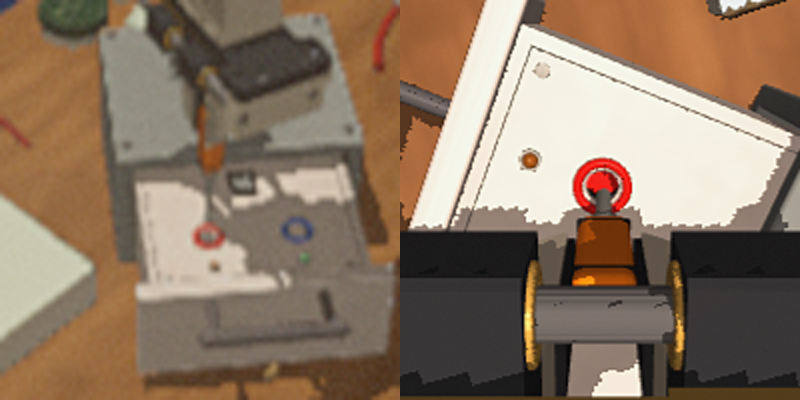

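Scene and wrist views agree: the rod is upright and over the red ring. I'll descend with a force guard.

```bash
python3 - <<'E'
from h import *
np.set_printoptions(precision=4,suppress=True)
def st(n):
    o=robot.get_obs();print(n,round(float(o["time"]),2),o["tool_pos"],o["orientation"],o["grip_width"],o["force"]);return o
hole=[.5592,-.2854]
hit=robot.servo_line([*hole,.141],vel=.04,f_stop=6);print(hit);st("in hole")
if not hit:
    hit=robot.servo_line([*hole,.122],vel=.015,f_stop=10);print(hit);st("pressed")
    robot.pause(.3);o=st("hold")
    for c in("side","wrist"):
        p,d=eyes.get_image(c)
        cv2.imwrite(f"pics/{c}9.png",cv2.resize(p[190:310,200:360] if c=="side" else p[120:320,180:380],(640,480))[:,:,::-1])
E
```

```text
False
in hole 20.17 [ 0.5594 -0.2854  0.1411] [ 3.1413 -0.0001  1.2741] 0.168984882049448 [0.4238 0.4631 0.4404]
True
pressed 21.06 [ 0.5598 -0.2857  0.128 ] [3.1405 0.0007 1.274 ] 0.17311238746750862 [-0.4262 -0.0244  6.3521]
hold 21.36 [ 0.5598 -0.2858  0.128 ] [3.1405 0.0006 1.2739] 0.1678626103534159 [-1.1128  0.4285  5.3702]
```

View pics/side9.png

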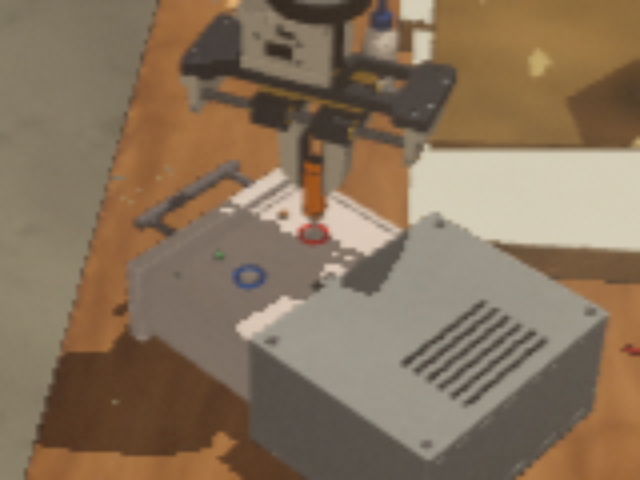

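View pics/wrist9.png

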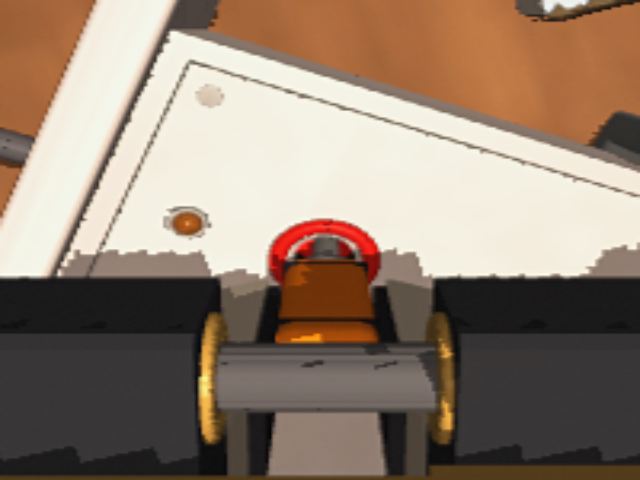

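The rod is in the red hole, and the stop came at the predicted height (TCP 0.128, tip 0.048). I'll add a little push for margin and re-measure the drawer.

```bash
python3 - <<'E'
from h import *
np.set_printoptions(precision=4,suppress=True)
def st(n):
    o=robot.get_obs();print(n,round(float(o["time"]),2),o["tool_pos"],o["orientation"],o["grip_width"],o["force"]);return o
o=st("now")
print(robot.servo_line([.5594,-.2855,.120],vel=.015,f_stop=7));st("push");robot.pause(.5);o=st("hold")
bx=np.radians(-38.8);a=np.array([np.cos(bx),np.sin(bx)]);b=np.array([-a[1],a[0]])
for c in("side","scene"):
    p,d=eyes.get_image(c);P,_=cloud(c,d,np.ones(d.shape,bool));q=P[:,:2]-[.5592,-.2854];s=q@a;t=q@b
    H=(s<-.085)&(s>-.12)&(t<.02)&(t>-.07)&(P[:,2]>.065)&(P[:,2]<.09)
    E=(s>.03)&(s<.2)&(t<-.05)&(t>-.1)&(P[:,2]>.095)&(P[:,2]<.105)
    print(c,"bar s",np.percentile(s[H],[10,50,90]),"edge",np.percentile(s[E],1))
    cv2.imwrite(f"pics/{c}10.png",p[:,:,::-1])
E
```

```text
now 21.46 [ 0.5598 -0.2857  0.128 ] [3.1404 0.0006 1.2739] 0.16711683016585635 [-0.8333 -0.0026  5.5101]
True
push 21.7 [ 0.5604 -0.2862  0.128 ] [3.1394 0.0014 1.2737] 0.1705786167070253 [-0.9964 -0.8618  5.847 ]
hold 22.2 [ 0.5604 -0.2862  0.128 ] [3.1394 0.0013 1.2737] 0.16575555000326456 [-0.4646 -0.4082  5.4709]
side bar s [-0.1047 -0.0988 -0.0953] edge 0.06665862999646711
scene bar s [-0.1083 -0.106  -0.0992] edge 0.13302941358910103
```

View pics/side10.png

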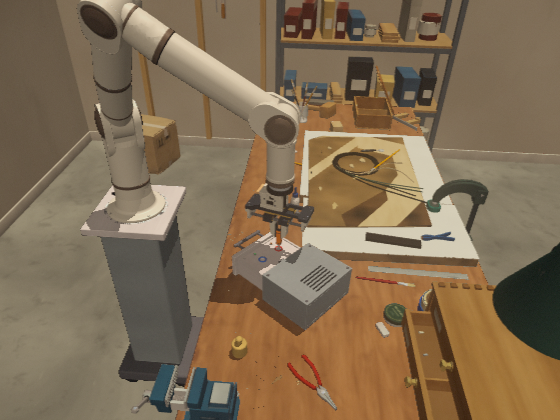

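Force and height hold steady, with the button on its hard stop. The bar reading is about 1.5 mm off from before, so I'll compare images directly to see whether the drawer crept inward.

```bash
python3 - <<'E'
from h import *
np.set_printoptions(precision=4,suppress=True)
bx=np.radians(-38.8);a=np.array([np.cos(bx),np.sin(bx)]);b=np.array([-a[1],a[0]])
o=robot.get_obs();p,d=eyes.get_image("side")
z=np.load("side4.npz");z7=np.load("side7.npz");w=np.load("scene4.npz");ps,ds=eyes.get_image("scene")
def meas(c,d):
    P,_=cloud(c,d,np.ones(d.shape,bool));q=P[:,:2]-[.5592,-.2854];s=q@a;t=q@b
    H=(s<-.085)&(s>-.12)&(t>-.085)&(t<.015)&(P[:,2]>.076)&(P[:,2]<.09)
    F=(s>-.085)&(s<-.03)&(t>-.12)&(t<-.05)&(P[:,2]>.06)&(P[:,2]<.1)
    return H.sum(),s[H].mean(),np.median(s[H]),F.sum(),np.percentile(s[F],[1,5])
print("side before",meas("side",z["d"]));print("side hover",meas("side",z7["d"]));print("side now",meas("side",d))
print("scene before",meas("scene",w["d"]));print("scene now",meas("scene",ds))
# blue ring / handle templates, side
for n,(r0,r1,c0,c1) in {"handle":(244,268,232,262),"blue":(252,268,252,274)}.items():
    t=cv2.resize(z7["p"][r0:r1,c0:c1],None,fx=8,fy=8,interpolation=2)
    im=cv2.resize(p[r0-6:r1+6,c0-6:c1+6],None,fx=8,fy=8,interpolation=2)
    m=cv2.matchTemplate(im,t,cv2.TM_CCOEFF_NORMED);_,v,_,l=cv2.minMaxLoc(m);print(n,v,(np.array(l)-48)/8,"px vs hover")
m=p[225:275,225:300];m0=z7["p"][225:275,225:300]
cv2.imwrite("pics/cmp.png",np.hstack([cv2.resize(x,(400,300),interpolation=2) for x in(m0,m)])[:,:,::-1])
E
```

```text
side before (np.int64(97), np.float64(-0.09990023614058628), np.float64(-0.10049636031330167), np.int64(249), array([-0.083 , -0.0675]))
side hover (np.int64(96), np.float64(-0.0992921387244088), np.float64(-0.09999876379683516), np.int64(254), array([-0.0809, -0.0669]))
side now (np.int64(98), np.float64(-0.09819188914466567), np.float64(-0.09890772691860528), np.int64(238), array([-0.081, -0.065]))
scene before (np.int64(142), np.float64(-0.10465721406725505), np.float64(-0.10643439430155333), np.int64(291), array([-0.0802, -0.0712]))
scene now (np.int64(136), np.float64(-0.10377435587761842), np.float64(-0.10548410332266059), np.int64(282), array([-0.0823, -0.0702]))
handle 0.8588056564331055 [0.375 0.25 ] px vs hover
blue 0.720797061920166 [0.5 0. ] px vs hover
```

View pics/cmp.png

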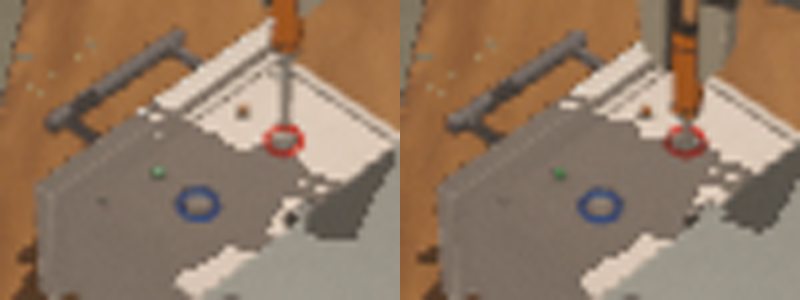

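The drawer crept in by about 1.1 mm, and side, scene and TCP drift all agree. The pressed pin drags it, so I'll ease the pin toward -x of the box while keeping it pressed, to bring the drawer back to its stop.

```bash
python3 - <<'E'
from h import *
np.set_printoptions(precision=4,suppress=True)
bx=np.radians(-38.8);a=np.array([np.cos(bx),np.sin(bx)]);b=np.array([-a[1],a[0]])
def st(n):
    o=robot.get_obs();print(n,round(float(o["time"]),2),o["tool_pos"],o["orientation"],o["force"],"s",(o["tool_pos"][:2]-[.5592,-.2854])@a);return o
def meas(c):
    p,d=eyes.get_image(c)
    P,_=cloud(c,d,np.ones(d.shape,bool));q=P[:,:2]-[.5592,-.2854];s=q@a;t=q@b
    H=(s<-.085)&(s>-.12)&(t>-.085)&(t<.015)&(P[:,2]>.076)&(P[:,2]<.09)
    return H.sum(),s[H].mean(),np.median(s[H])
o=st("now")
for k in(.0015,.003):
    e=np.array([.5592,-.2854])-a*k
    print(robot.servo_line([*e,.1255],vel=.01,frame=[np.pi,0,np.radians(73)],f_stop=14));robot.pause(.2);st(k)
    print("side",meas("side"),"scene",meas("scene"))
E
```

```text
now 22.4 [ 0.5604 -0.2862  0.1281] [3.1393 0.0014 1.2737] [-1.0901  0.4753  5.427 ] s 0.0013968134960173355
False
0.0015 23.0 [ 0.5601 -0.2858  0.1278] [3.1366 0.0016 1.2736] [-0.1189 -0.6768  9.8963] s 0.0009620788613098789
side (np.int64(96), np.float64(-0.09826174848942888), np.float64(-0.09846262289726163)) scene (np.int64(139), np.float64(-0.10383794374176741), np.float64(-0.10529153000722541))
False
0.003 23.6 [ 0.559  -0.2849  0.1278] [3.1365 0.0017 1.2737] [ 0.3506 -0.9572 10.5805] s -0.0004974090621562758
side (np.int64(92), np.float64(-0.09991963357235632), np.float64(-0.10009541646045093)) scene (np.int64(141), np.float64(-0.10509979485208451), np.float64(-0.10684803382155596))
```

It is dragging back to where it was. I'll go a bit further to be sure of the stop.

```bash
python3 - <<'E'
from h import *
np.set_printoptions(precision=4,suppress=True)
bx=np.radians(-38.8);a=np.array([np.cos(bx),np.sin(bx)]);b=np.array([-a[1],a[0]])
def st(n):
    o=robot.get_obs();print(n,round(float(o["time"]),2),o["tool_pos"],o["orientation"],o["grip_width"],o["force"],"s",(o["tool_pos"][:2]-[.5592,-.2854])@a,"F.a",o["force"][:2]@a, "tq",o["wrist_torque"]);return o
def meas(c):
    p,d=eyes.get_image(c)
    P,_=cloud(c,d,np.ones(d.shape,bool));q=P[:,:2]-[.5592,-.2854];s=q@a;t=q@b
    H=(s<-.085)&(s>-.12)&(t>-.085)&(t<.015)&(P[:,2]>.076)&(P[:,2]<.09)
    return s[H].mean(),np.median(s[H]),p
st("now")
for k in(.004,.005,.006):
    e=np.array([.5592,-.2854])-a*k
    print(robot.servo_line([*e,.1255],vel=.01,frame=[np.pi,0,np.radians(73)],f_stop=14));robot.pause(.2);st(k)
    x=meas("side");print("side",x[:2],"scene",meas("scene")[:2])
robot.pause(.5);st("hold")
p=x[2];cv2.imwrite("pics/s11.png",cv2.resize(p[190:310,200:360],(800,600))[:,:,::-1])
E
```

```text
now 23.7 [ 0.559  -0.2848  0.1278] [3.1366 0.0016 1.2737] 0.17311271887205024 [-1.2186 -0.6877 10.4289] s -0.000538147909646684 F.a -0.518841617607553 tq [-0.3761 -0.0281  0.0222]
False
0.004 24.15 [ 0.5586 -0.2847  0.1279] [3.1354 0.0018 1.2735] 0.17071851548789785 [ 0.5939 -2.0994  9.3141] s -0.0008944078482208156 F.a 1.778306467141945 tq [-0.7029 -0.4205 -0.019 ]
side (np.float64(-0.10016520607515121), np.float64(-0.10063976303486229)) scene (np.float64(-0.10455186758386055), np.float64(-0.10633077771579807))
False
0.005 24.7 [ 0.5581 -0.2841  0.1279] [3.1348 0.0018 1.2736] 0.16805378040531233 [ 0.3789 -2.275   8.5283] s -0.0016483090384186655 F.a 1.720827185241288 tq [-0.7711 -0.5376  0.0141]
side (np.float64(-0.10005525136707798), np.float64(-0.1005408226229159)) scene (np.float64(-0.10492082128076904), np.float64(-0.10671094947466951))
False
0.006 25.25 [ 0.5575 -0.2836  0.1279] [3.1344 0.0018 1.2735] 0.17172178289291035 [ 1.1754 -3.252   9.2201] s -0.0024330222674865043 F.a 2.953770143810979 tq [-0.7839 -0.6275  0.0347]
side (np.float64(-0.10009224654988022), np.float64(-0.10041193055000905)) scene (np.float64(-0.10475865437730653), np.float64(-0.10665372353613516))
hold 25.85 [ 0.5575 -0.2836  0.1279] [3.1344 0.0018 1.2735] 0.1690669475918937 [ 1.4232 -2.12    8.5888] s -0.0024620337214857975 F.a 2.4376009898413438 tq [-0.7854 -0.7205  0.0414]
```

View pics/s11.png

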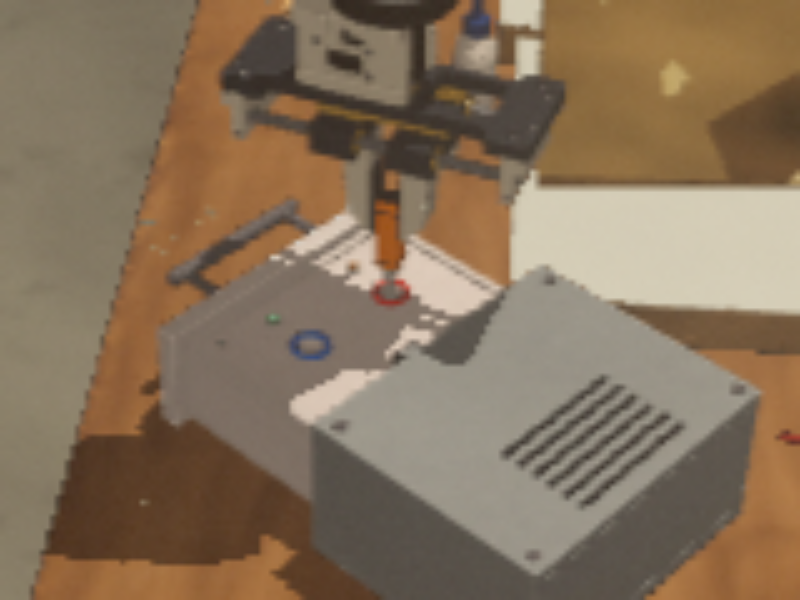

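The drawer readings have stopped changing at the earlier right-out values (side -0.100, scene -0.105). The pin now bears outward with about 2.4 N and down with about 9 N, at the hard-stop height. Handing in.

```bash
python3 - <<'E'
from bench import robot
robot.close_job();o=robot.get_obs();print(o["time"],o["tool_pos"],o["force"],o["grip_width"])
E
```

```text
the job is handed in; nothing more can be done
the job is handed in; nothing more can be done
```

I pulled the drawer out to its stop, lifted the pin from its block and pushed it down the red-ringed hole onto the button. I then handed in at about 26 s, still gripping the pin and pressing.

**Last checks**
- **Button:** the tool stopped at z 0.128, so the pin tip was at about 0.048, which is the full 6 mm of travel. It went no lower when I pushed harder, and the downward force held at about 9 N against the 4 N spring.
- **Pin:** the jaws were still closed on it (grip width 0.17). The tool was tilted about 0.4°, and the pin looked upright in the side view.
- **Drawer:** the bar's position matched the just-pulled reading in both the side and scene cameras. At that first check the hole was 64.3 mm from the box top, against 64 mm given. A push of about 2.4 N is still holding it outward.
- **Other items:** nothing went into the blue-ringed hole. I moved nothing near the cup, bottle or weight, but did not measure their positions again at the end.

**What went wrong and was mended**
- **Handle grip:** the pads did not hold the bar well during the pull (the grip width fell to nearly 0). I finished the pull by hooking the bar with one finger.
- **Drawer creep:** pressing the pin harder moved the drawer in by about 1.1 mm. I drew it back to the stop with the pin still pressed.

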